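# Tuck the sweet box shut

## Robot

A 7-joint arm with a two-finger parallel gripper is mounted at the origin on the work surface. World frame = base frame: x ahead of the robot, y to its left, z up, the work surface at z = 0. Lengths are in m, angles in rad, forces in N, time in s.
With the tool pointing down it reaches from about 0.35 to 0.9 m from the base axis. Payload 8.1 kg.
Tool frame: the origin (TCP) lies between the finger pads; the fingertips stand 11 mm ahead of it and the grasp point (between the pads) lies 8 mm behind it; z points along the fingers, y is the line along which they close (so a half turn about z gives the same grasp; the last joint's range is limited). The gripper opens to 92 mm and grips with 3 to 60 N. Pads are 19 mm wide; open, the fingers measure 130 mm over their backs; the gripper's body (75 mm by 190 mm) begins 47 mm behind the grasp point.
Start: joints at [1.107, 0.434, 0.025, 1.573, -0.012, 1.134, -0.075], TCP at [0.221, -0.585, 0.238] pointing down, gripper open.
Joint ranges: [-2.62, 2.62], [-0.44, 2.09], [-1.27, 1.32], [0.08, 2.57], [-1.32, 4.46], [0.12, 2], [-2.74, 2.74]. Speed limits (rad/s): [2.22, 2.22, 3.01, 3.01, 3.14, 3.14, 3.14].

## Interface

Orientations are given as a rotation vector (axis times angle).
In Python, from cell import observe, get_image, camera_params, sign_off gives the robot as it stands.
- The arm moves only by the shell command python3 -m pendant 'ROWS' [FORCE]. ROWS is JSON, one flat list of numbers, 7 for each row, row after row: the shift along the tool's x, y, z in m, then the turn, a rotation vector about the tool's x, y, z in rad, then the finger opening in m, from 0 to 0.0918. In form: [dx, dy, dz, rx, ry, rz, jaw, dx, dy, dz, rx, ry, rz, jaw, ...]. A call has 1 to 10 rows; each row shifts and turns the commanded pose from where the row before left it, along the tool's axes as they then stand; what a row does not reach is not made up. A row lasts 1/8 s, in which the tool goes at most 62.5 mm and 10.7 degrees, less where a joint would pass 70% of its speed; a pose out of reach is approached as far as the arm can. A call is refused whole if a number of a shift passes 0.0625 or a number of a turn 0.188, either way. A call with a gripper value outside its range is refused whole. The fingers move at their own pace and stop on an object; FORCE is the grip in N (left out, the last holds). Time passes only in rows, so rows that do not move let the fingers close. It gives the time, the measured TCP pose, the force, the opening and the grip force at its end, in the units of the state.
- observe(): the state, without advancing time (a new reading comes with each control period).
- get_image(name): name is "scene" or "top" or "wrist"; returns the picture (420x560x3 uint8, red, green, blue); there is no depth.
- camera_params(name): a dict with "intrinsics" (3x3 intrinsics, pixels), "eye" and "rotation" of the camera in the world; the wrist camera has in their place "T_tool_cam" (4x4, takes a point from camera to tool coordinates, whose origin is the TCP and whose axes are the flange's). Camera axes: x right, y down, z forward; pixel columns grow to the right and rows downward; lengths in m; the calibration is good to about 2 mm. A picture is of the moment at which its call begins: read the wrist's pose just before it. camera_params takes no time and is no camera call.
- sign_off(): hands the job in; it is judged then, once.
The state is a dict: "clock": time; "joints": joint angles; "dq": joint speeds; "joint_efforts": joint torques, N m; "position": TCP position; "ee_rot": TCP orientation; "force": force on the tool from outside, world axes, zero at the start; "ft_torque": the same for the moment, N m; "width": opening from 0.0 (shut) to 1.0 (fully open); "gripper_force": force on a finger pad.
Only numpy, scipy, OpenCV 4.12 (cv2) and the standard library are available. Lean on these libraries where they do the work, as an engineer would, in place of code of your own. Each camera call takes 0.05 s, during which the arm holds its last target. There are 200 camera calls.

## Task

Close the box of nougat on the stall: gently push its red flap over with the fingertips until it lies flat on the box, then slide it forward by its white ridge so that its edge goes fully home beneath the dark steel lip and stays there when you let go. Only push and press on the flap's outside: do not pinch it or touch its white food-side lining, and leave the nougat block, the wrapped bar and the jar standing where they are.

Things in the scene. Friction and masses are not known exactly. Their poses are not given: they have to be found in the camera images.
- sweetbox: Pale wooden box screwed to the counter, 168 (x) x 112 (y) mm, side walls 46 mm high, brass cheeks outside them at the hinge end 57 mm high (to y = +-62 mm), filled to 38 mm with nougat. Origin: centre of its underside on the counter. Its +x points from the hinge end (near the robot) to the lip end; z up. Place and yaw vary.
- hinge_home (a point): Fixed point of the box: where the middle of the flap's hinge axis lies when joint carriage reads 0: 72 mm from the box's centre towards -x of the box, 49 mm above the counter. The hinge axis is parallel to the box's y.
- carriage (a joint): How far (m) the flap and its hinge have slid in the hinge slots along the box's +x, to the lip: 0 = back stop, 0.020 = fully home (end stop). Stays where left; about 2.5 N along the box moves it. Starts within 3 mm of the back stop. If slid past 7 mm before the flap lies flat, the edge comes down on top of the lip and must be pushed back.
- flap (a joint): Angle (rad) of the flap about its hinge: 0 = flat on the box (a stop), 1.57 = upright, up to 2.0 = leaning back towards the robot. Starts at 1.5 to 1.85. A weak spring opens it from flat towards 1.68 (about 2.5 N at 70 mm from the hinge holds it flat), so it springs up when let go unless its edge is beneath the lip.
- flap_edge (a point): Middle of the free edge of the flap, a red panel 88 mm wide, 3.5 mm thick, 125 mm from hinge axis to edge. Frame moves with it: x from hinge to edge, z out of the outer face (towards the robot when open, up when closed; 2 mm from the axis plane, 51 mm above the counter when flat). Flat with carriage at 0 it is 7 mm short of the lip; at 0.020, 13 mm beneath it.
- ridge (a point): Thumb ridge on the flap's outer face: white bar 70 mm long across the flap, 8 mm high with an upright face towards the hinge and a ramp towards the edge. The point is the top middle of the upright face, 85 mm from the hinge axis and 10 mm above the panel's middle plane. Push this face towards the lip.
- lip (a point): Middle of the inner edge of the fixed dark steel retaining lip, at its underside, 54 mm above the counter; the lip is 80 mm wide, 5 mm thick, and reaches 16 mm inwards from the end wall (wall top 60 mm). Gap between its underside and the flat flap's top: 3 mm.
- lining: White lining, 80 mm wide and 108 mm long, on the inner (food) side of the flap; not to be touched. Its origin is the middle of the flap's hinge axis, axes as flap_edge.
- nougat: Loose white nougat block with nuts, 60 x 46 x 40 mm high, origin at the centre of its underside. Bystander beside or beyond the box.
- wrapped_bar: Loose bar in pink wrapping with a white band, 100 (its x) x 45 x 34 mm high, origin at the centre of its underside. Bystander.
- nut_jar: Loose amber jar with a red cap, 60 mm across, 85 mm high, origin at the centre of its underside. Bystander.
Things that resemble listed ones, but are neither listed nor needed, are in the scene too. What is shaped like the sweetbox but blue is not meant.

How it is judged:
At the end, for the whole second after the job is handed in: The flap lies flat (within 0.06 rad), has slid at least 15 of its 20 mm so that its edge is at least 8 mm beneath the lip, and stays so untouched; the three bystanders are within 15 mm of where they stood (value of joint flap below 0.06 rad and value of joint carriage above 0.015 m and x of flap_edge in the frame of lip above 0.008 m and z of flap_edge in the frame of lip below 0.001 m and velocity of joint flap below 0.05 rad/s and distance of each of nougat, wrapped_bar, nut_jar from where it was at the start of the episode below 0.015 m).
It fails at once if the nougat block, wrapped bar or jar is moved more than 15 mm or lifted (distance of any of nougat, wrapped_bar, nut_jar from where it was at the start of the episode above 0.015 m).
It fails at once if the fingers touch the flap's food-side lining (or pinch the flap) (contact force between the fingers and lining above 0.5 N).
It fails at once if the box or flap is pushed roughly or squeezed (more than 35 N) (contact force between any of the fingers, the arm and sweetbox above 35 N).
It also fails if it takes over 38 s, if anything falls off the work surface, if the arm or the gripper's body presses on something with over 40 N, if the wrist force passes 120 N, or if a joint passes its speed limit or range.

## Working session

There is one attempt and no reset: what is moved stays moved. The work goes in short steps, Python scripts to look and compute and a shell command to move; the robot and the scene stay as the last step left them, time stands still between calls to the robot, and variables do not carry over. Pictures are saved under pics/ and viewed, at most 10 in all, crops included, and the job is handed in when it is done.

```bash
mkdir -p pics; python3 - <<'E'
from cell import *
import cv2,numpy as np
for n in("scene","top"):
    cv2.imwrite(f"pics/{n}0.png",get_image(n)[:,:,::-1]);p=camera_params(n);print(n,{k:np.round(v,4).tolist() for k,v in p.items()})
s=observe();print(s['clock'],s['position'],s['ee_rot'],s['width']);print(camera_params("wrist"))
E
```

```text
scene {'intrinsics': [[462.3664, 0.0, 286.1626], [0.0, 462.3664, 203.1592], [0.0, 0.0, 1.0]], 'eye': [1.2559, 0.2039, 0.7628], 'rotation': [-1.5469, -2.0531, 0.7853]}
top {'intrinsics': [[458.8021, 0.0, 283.8617], [0.0, 458.8021, 208.8938], [0.0, 0.0, 1.0]], 'eye': [0.4938, 0.05, 1.043], 'rotation': [-2.1445, 2.1414, -0.1567]}
0.1 [ 0.22041473 -0.58436644  0.23702398] [-3.08927188e+00 -5.63340162e-01  6.12571015e-04] 0.9970877887386209
{'intrinsics': array([[298.74957514,   0.        , 281.72894282],
       [  0.        , 298.74957514, 213.8480591 ],
       [  0.        ,   0.        ,   1.        ]]), 'T_tool_cam': array([[ 6.77180472e-04, -9.56414786e-01, -2.92010785e-01,
         7.95523979e-02],
       [ 9.99999766e-01,  6.76628973e-04,  1.02880994e-04,
        -8.49234186e-04],
       [ 9.91860537e-05, -2.92010787e-01,  9.56415020e-01,
        -1.46717268e-01],
       [ 0.00000000e+00,  0.00000000e+00,  0.00000000e+00,
         1.00000000e+00]])}
```

View pics/scene0.png

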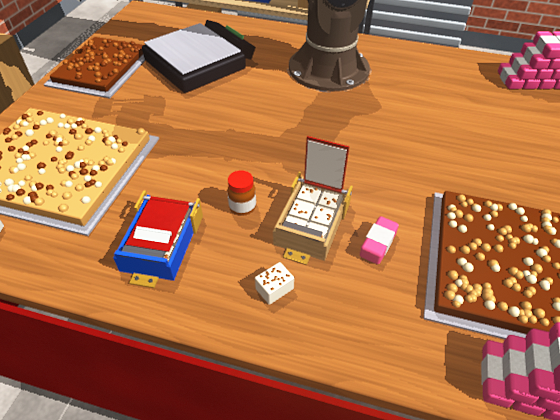

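View pics/top0.png

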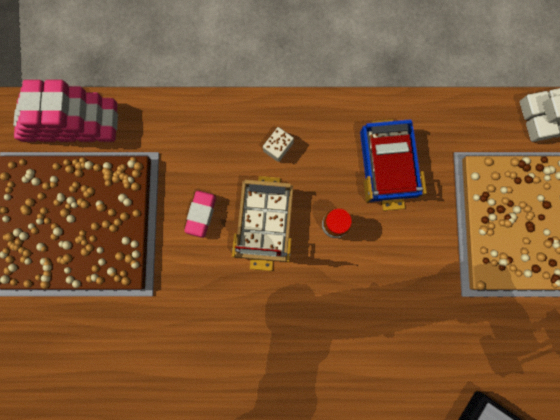

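The pale wooden box, its flap open, is at top (264,220) and scene (315,205). The flap shows its lining at scene (327,163). In the top view the jar is at (338,222), the bar at (200,213) and the nougat at (278,143).
Lookalikes: the blue box at top (392,160) with a closed red flap, which is not meant; the pink bar stack at (60,110); the white blocks at (545,115). I choose the pale box and check it in one close crop.

```bash
cat > h.py <<'E'
import numpy as np,cv2
from cell import *
from scipy.spatial.transform import Rotation as R
def cam(n,s=None):
    p=camera_params(n);K=p['intrinsics']
    if n=='wrist':
        T=np.eye(4);T[:3,:3]=R.from_rotvec(s['ee_rot']).as_matrix();T[:3,3]=s['position'];T=T@p['T_tool_cam'];return K,T[:3,:3],T[:3,3]
    r=np.array(p['rotation']);return K,(R.from_rotvec(r).as_matrix() if r.ndim==1 else r),np.array(p['eye'])
def hit(c,uv,z):
    K,A,e=c;d=A@np.linalg.solve(K,[uv[0],uv[1],1]);return e+d*(z-e[2])/d[2]
def proj(c,X):
    K,A,e=c;q=K@(A.T@(np.asarray(X)-e));return q[:2]/q[2]
E
python3 - <<'E'
from h import *
c=cam('top');s=cam('scene')
for n,uv,z in(('box',(264,220),.046),('jar',(338,222),.085),('bar',(200,213),.034),('noug',(278,143),.04)):
    print(n,hit(c,uv,z).round(3), proj(s,hit(c,uv,z)).round())
a=cv2.imread('pics/top0.png')[165:280,215:315];b=cv2.imread('pics/scene0.png')[130:270,265:365]
cv2.imwrite('pics/crop1.png',np.hstack([cv2.resize(a,(400,460),interpolation=2),cv2.resize(b,(400,560),interpolation=2)[50:510]]))
E
```

```text
box [0.618 0.096 0.046] [314. 209.]
jar [ 0.61  -0.061  0.085] [243. 177.]
bar [0.635 0.239 0.034] [380. 234.]
noug [0.795 0.066 0.04 ] [276. 275.]
```

View pics/crop1.png

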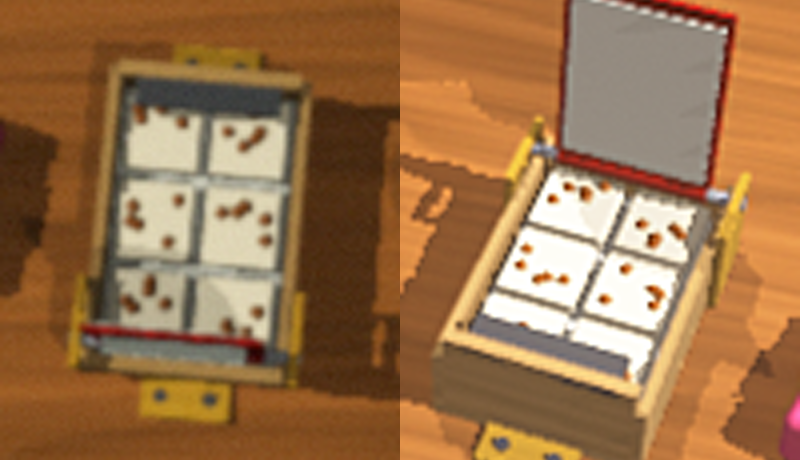

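The crop shows the right box: pale wood, brass cheeks, dark lip at crop (207,97), flap open with the lining facing the lip. In the scene view the flap's free edge runs from about (307,142) to (349,147).

```bash
python3 - <<'E'
from h import *
c=cam('top');s=cam('scene')
P=lambda x,y,z:hit(c,(215+x/4-.4,165+y/4-.4),z)
e1,e2=P(112,62,.06),P(310,77,.06);l1,l2=P(135,107,.059),P(280,117,.059)
h1,h2=P(90,368,.046),P(284,381,.046)
for q in(e1,e2,l1,l2,h1,h2):print(q.round(4))
print('w',np.linalg.norm(e1-e2),np.linalg.norm(h1-h2),'L',np.linalg.norm(((e1+e2)/2-(h1+h2)/2)[:2]))
ax=((e1+e2)/2-(h1+h2)/2)[:2];yaw=np.arctan2(ax[1],ax[0]);
for a,b in((e1,e2),(l1,l2),(h1,h2)):d=(a-b)[:2];print('yaw',np.arctan2(-d[0],d[1]))
print('yaw axis',yaw)
C=((e1+e2)/2+(h1+h2)/2)[:2]/2;print('C',C)
# flap angle from scene edge middle: intersect ray with box x-z plane
u=np.array([np.cos(yaw),np.sin(yaw),0]);n=np.array([-u[1],u[0],0]);C3=np.r_[C,0];H=C3-.072*u+[0,0,.049]
K,A,e=s;
for uv in((328,144),(327.6,185-7)):
    d=A@np.linalg.solve(K,[*uv,1]);t=((C3-e)@n)/(d@n);X=e+t*d;r=X-H;print('edge',X.round(4),'along',r@u,'up',r[2],'ang',np.arctan2(r[2],r@u))
    # using known length 125
for uv in((328,144),):
    for th in np.arange(1.4,1.95,.05):
        print(round(th,2),proj(s,H+.125*(np.cos(th)*u+[0,0,np.sin(th)])).round(1),proj(c,H+.125*(np.cos(th)*u+[0,0,np.sin(th)])).round(1))
E
```

```text
[0.7046 0.1431 0.06  ]
[0.6964 0.0348 0.06  ]
[0.6798 0.1303 0.059 ]
[0.6743 0.0512 0.059 ]
[0.5386 0.1538 0.046 ]
[0.5318 0.0488 0.046 ]
w 0.1085783284320944 0.10518739130411327 L 0.16575292391960406
yaw -0.07595279445374623
yaw -0.06876206396288237
yaw -0.06498309013758895
yaw axis -0.07456499069769036
C [0.6178422  0.09514614]
edge [0.5425 0.1008 0.1607] along -0.0035491770062276405 up 0.11172832850175178 ang 1.602551781891508
edge [0.5093 0.1033 0.035 ] along -0.03687512485645006 up -0.014013700736138904 ang -2.7784183146948496
1.4 [324.9 147.2] [259.4 238.5]
1.45 [325.8 144.9] [259.1 241.7]
1.5 [326.8 142.8] [258.8 245. ]
1.55 [327.7 140.7] [258.5 248.3]
1.6 [328.6 138.8] [258.2 251.6]
1.65 [329.4 137.1] [257.9 254.9]
1.7 [330.3 135.5] [257.7 258.2]
1.75 [331.1 134. ] [257.4 261.5]
1.8 [331.9 132.7] [257.2 264.8]
1.85 [332.6 131.6] [257. 268.]
1.9 [333.4 130.6] [256.8 271.2]
```

Estimates: box centre (0.618, 0.095), yaw −0.072, hinge at about (0.546, 0.1005), flap at about 1.55 rad. I'll close the fingers, turn the tool to the box's axes and go behind the flap.

```bash
python3 -m pendant '[0,0,0,0,0,0.11,0, 0,0,0,0,0,0.11,0, 0,0,0,0,0,0.11,0, 0,0,0,0,0,0.10,0, 0.01,-0.05,0,0,0,0,0, 0.01,-0.06,0,0,0,0,0, 0.01,-0.06,0,0,0,0,0, 0.01,-0.06,0,0,0,0,0, 0.01,-0.06,0,0,0,0,0, 0.01,-0.05,0,0,0,0,0]' 20
cat > st.py <<'E'
from h import *
u=np.array([np.cos(-.072),np.sin(-.072),0]);y=np.array([-u[1],u[0],0]);H=np.array([.546,.1005,0])
def st():
    s=observe();r=s['position']-H;A=R.from_rotvec(s['ee_rot']).as_matrix()
    print('t',round(s['clock'],2),'tcp hinge frame mm: x %.1f y %.1f tipz %.1f'%(r@u*1e3,r@y*1e3,1e3*(r[2]-.011)),'tool yaw err',np.arctan2(A[:3,0]@y,A[:3,0]@u).round(3),'z',A[:,2].round(3),'F',(s['force']@u).round(1),s['force'].round(1),s['width'].round(2))
    return s
if __name__=='__main__':st()
E
python3 st.py
```

```text
clock: 1.35
position: [0.304, -0.2474, 0.2376]
ee_rot: [-3.14, 0.107, 0.0]
force: [0.3, 1.0, -0.6]
width: 0.007
gripper_force: 0.0Traceback (most recent call last):
  File "st.py", line 7, in <module>
    if __name__=='__main__':st()
                            ~~^^
  File "st.py", line 5, in st
    print('t',round(s['clock'],2),'tcp hinge frame mm: x %.1f y %.1f tipz %.1f'%(r@u*1e3,r@y*1e3,1e3*(r[2]-.011)),'tool yaw err',np.arctan2(A[:3,0]@y,A[:3,0]@u).round(3),'z',A[:,2].round(3),'F',(s['force']@u).round(1),s['force'].round(1),s['width'].round(2))
                                                                                                                                                                                                                                              ^^^^^^^^^^^^^^^^
AttributeError: 'float' object has no attribute 'round'
```

```bash
sed -i "s/,s\['width'\].round(2)//" st.py; python3 -m pendant '[0.02,-0.052,0,0,0,0,0, 0.022,-0.052,0,0,0,0,0, 0.022,-0.052,0,0,0,0,0, 0.022,-0.052,0,0,0,0,0, 0.022,-0.052,0,0,0,0,0, 0.022,-0.052,0,0,0,0,0, 0.022,-0.052,0.02,0,0,0,0, 0,0,0.04,0,0,0,0, 0,0,0.04,0,0,0,0, 0,0,0,0,0,0,0]'
python3 - <<'E'
from st import *
s=st();w=get_image('wrist');t=get_image('scene')
cv2.imwrite('pics/w1.png',np.hstack([w[:,80:480],cv2.resize(t[100:260,240:400],(400,400),interpolation=2).copy() if 0 else np.vstack([cv2.resize(t[110:260,240:390],(400,400)),np.zeros((20,400,3),np.uint8)])])[:,:,::-1])
E
```

```text
clock: 2.6
position: [0.4786, 0.1022, 0.1353]
ee_rot: [3.138, -0.108, -0.01]
force: [-0.5, 0.3, 0.7]
width: 0.009
gripper_force: 0.0
t 2.6 tcp hinge frame mm: x -67.3 y -3.1 tipz 124.3 tool yaw err 0.003 z [-0.006 -0.001 -1.   ] F -0.5 [-0.5  0.3  0.7]
```

View pics/w1.png

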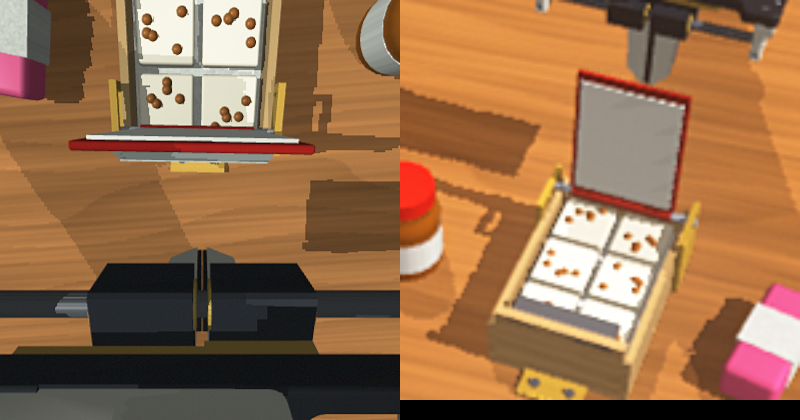

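The tip is centred behind the flap, whose edge is at wrist-crop (70–315, 145) with the fingers at (200, 260). The bystanders are clear. Starting the push.

```bash
python3 -m pendant '[0.02,0,0.002,0,0,0,0, 0.02,0,0.002,0,0,0,0, 0.01,0,0.003,0,0,0,0, 0.007,0,0,0,0,0,0, 0.008,0,0,0,0,0,0, 0.005,0,0.001,0,0,0,0, 0.004,0,0.001,0,0,0,0,0,0,0,0,0,0,0]'
python3 - <<'E'
from st import *
s=st();w=get_image('wrist');t=get_image('scene')
cv2.imwrite('pics/w2.png',np.hstack([w[:,80:480],np.vstack([cv2.resize(t[110:260,240:390],(400,400)),np.zeros((20,400,3),np.uint8)])])[:,:,::-1])
E
```

```text
clock: 3.7
position: [0.5548, 0.0978, 0.1286]
ee_rot: [-3.14, 0.109, 0.0]
force: [0.1, -0.3, 0.3]
width: 0.009
gripper_force: 0.0
t 3.7 tcp hinge frame mm: x 8.9 y -2.1 tipz 117.6 tool yaw err 0.003 z [-0.  0. -1.] F 0.1 [ 0.1 -0.3  0.3]
```

View pics/w2.png

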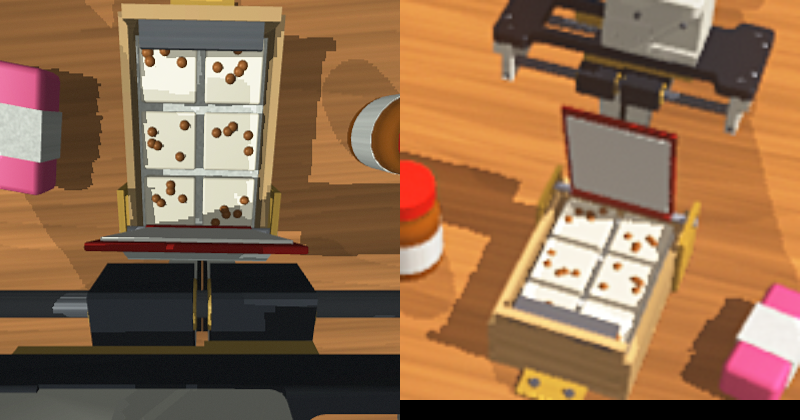

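The flap is tilting forward, with its edge now at wrist-crop (195, 247), and nothing else is touched. Continuing along the arc.

```bash
python3 -m pendant '[0.005,0,0.003,0,0,0,0, 0.005,0,0.004,0,0,0,0, 0.006,0,0.003,0,0,0,0, 0.006,0,0.004,0,0,0,0, 0.005,0,0.0045,0,0,0,0, 0.005,0,0.005,0,0,0,0, 0.004,0,0.0055,0,0,0,0, 0.003,0,0.0055,0,0,0,0,0,0,0,0,0,0,0]'
python3 - <<'E'
from st import *
s=st();w=get_image('wrist');t=get_image('scene')
cv2.imwrite('pics/w3.png',np.hstack([w[:,80:480],np.vstack([cv2.resize(t[110:260,240:390],(400,400)),np.zeros((20,400,3),np.uint8)])])[:,:,::-1])
E
```

```text
clock: 4.92
position: [0.5934, 0.095, 0.0936]
ee_rot: [3.14, -0.109, -0.001]
force: [0.3, 0.0, 0.9]
width: 0.003
gripper_force: 0.1
t 4.92 tcp hinge frame mm: x 47.7 y -2.1 tipz 82.6 tool yaw err 0.003 z [-0.001 -0.    -1.   ] F 0.3 [0.3 0.  0.9]
```

View pics/w3.png

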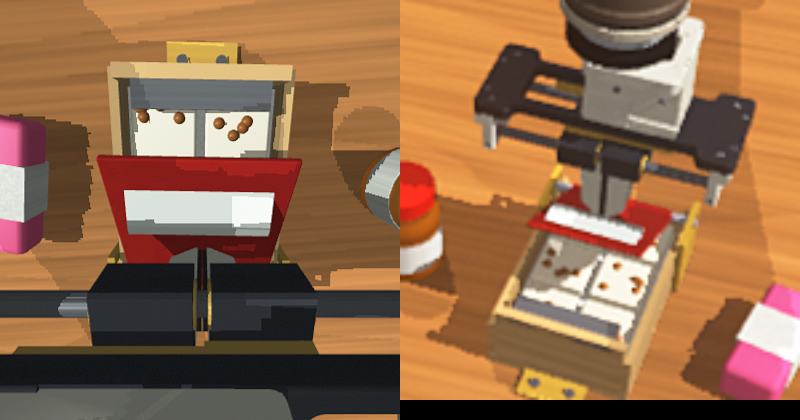

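The flap is about half closed, with its edge at wrist-crop (200,157) and the ridge at (200,212). The tip is on the hinge side of the ridge. Continuing down.

```bash
python3 -m pendant '[0.003,0,0.006,0,0,0,0, 0.0025,0,0.006,0,0,0,0, 0.001,0,0.005,0,0,0,0, 0.0005,0,0.005,0,0,0,0, 0,0,0.0035,0,0,0,0, 0,0,0.003,0,0,0,0, 0,0,0.002,0,0,0,0, 0,0,0,0,0,0,0]'
python3 - <<'E'
from st import *
s=st();w=get_image('wrist');t=get_image('scene')
cv2.imwrite('pics/w4.png',np.hstack([w[:,80:480],np.vstack([cv2.resize(t[110:260,240:390],(400,400)),np.zeros((20,400,3),np.uint8)])])[:,:,::-1])
E
```

```text
clock: 6.02
position: [0.6004, 0.0946, 0.0636]
ee_rot: [3.14, -0.109, -0.001]
force: [0.3, -0.2, 0.6]
width: 0.006
gripper_force: 0.4
t 6.03 tcp hinge frame mm: x 54.7 y -2.0 tipz 52.6 tool yaw err 0.003 z [-0. -0. -1.] F 0.4 [ 0.3 -0.2  0.6]
```

View pics/w4.png

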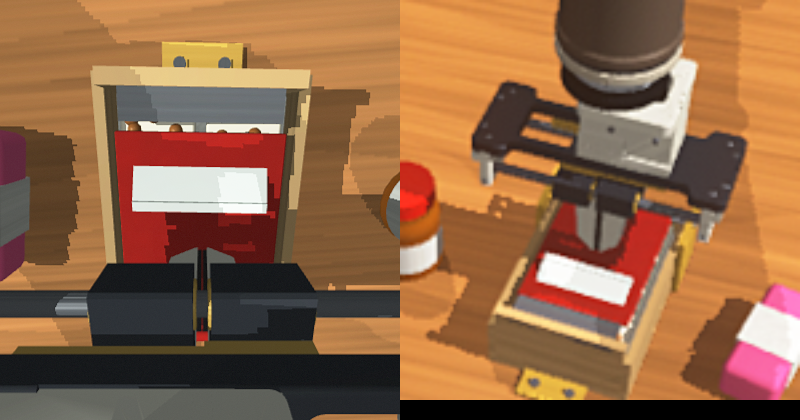

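The flap is nearly flat, with its edge at wrist-crop v≈132, short of the lip at v≈122. The ridge face at v≈212 is ahead of the tip. Pressing a little further.

```bash
python3 -m pendant '[0,0,0.001,0,0,0,0, 0,0,0.001,0,0,0,0, 0,0,0,0,0,0,0]'; python3 st.py;  python3 -m pendant '[0,0,0.001,0,0,0,0, 0,0,0.001,0,0,0,0, 0,0,0,0,0,0,0]'; python3 st.py
```

```text
clock: 6.5
position: [0.6005, 0.0946, 0.062]
ee_rot: [3.14, -0.109, -0.0]
force: [-1.1, -0.1, 4.3]
width: 0.006
gripper_force: 2.7
t 6.5 tcp hinge frame mm: x 54.7 y -2.0 tipz 51.0 tool yaw err 0.003 z [-0. -0. -1.] F -1.1 [-1.1 -0.1  4.3]
clock: 6.88
position: [0.6013, 0.0946, 0.0611]
ee_rot: [-3.14, 0.109, -0.003]
force: [-2.8, -0.6, 14.8]
width: 0.004
gripper_force: 7.3
t 6.88 tcp hinge frame mm: x 55.5 y -1.9 tipz 50.1 tool yaw err 0.003 z [ 0.002 -0.    -1.   ] F -2.7 [-2.8 -0.6 14.8]
```

Flat at a tip height of 51 mm. I'll ease the pressure slightly and slide forward to the ridge.

```bash
python3 -m pendant '[0,0,-0.0008,0,0,0,0, 0.004,0,0,0,0,0,0, 0.004,0,0,0,0,0,0, 0.004,0,0,0,0,0,0, 0.003,0,0,0,0,0,0,0,0,0,0,0,0,0]'; python3 st.py;  python3 -m pendant '[0.003,0,0,0,0,0,0, 0.003,0,0,0,0,0,0, 0.002,0,0,0,0,0,0,0,0,0,0,0,0,0]'; python3 st.py
```

```text
clock: 7.62
position: [0.6162, 0.0934, 0.0615]
ee_rot: [3.14, -0.109, 0.002]
force: [-1.3, -0.5, 9.9]
width: 0.005
gripper_force: 5.3
t 7.62 tcp hinge frame mm: x 70.5 y -2.1 tipz 50.5 tool yaw err 0.002 z [ 0.001 -0.    -1.   ] F -1.3 [-1.3 -0.5  9.9]
clock: 8.12
position: [0.6206, 0.0932, 0.0609]
ee_rot: [3.139, -0.108, -0.008]
force: [-11.2, -1.1, 16.2]
width: 0.002
gripper_force: 8.2
t 8.12 tcp hinge frame mm: x 74.9 y -1.9 tipz 49.9 tool yaw err 0.003 z [-0.005 -0.001 -1.   ] F -11.1 [-11.2  -1.1  16.2]
```

Contact with the ridge. The downward load adds drag, so I'll ease it and push on.

```bash
python3 -m pendant '[0,0,-0.0008,0,0,0,0, 0.001,0,0,0,0,0,0,0,0,0,0,0,0,0]'; python3 st.py;  python3 -m pendant '[0.002,0,0,0,0,0,0, 0.002,0,0,0,0,0,0, 0,0,0,0,0,0,0]'; python3 st.py
```

```text
clock: 8.5
position: [0.6228, 0.0931, 0.0615]
ee_rot: [3.139, -0.108, -0.005]
force: [-7.2, -1.0, 9.4]
width: 0.002
gripper_force: 4.9
t 8.5 tcp hinge frame mm: x 77.1 y -1.9 tipz 50.5 tool yaw err 0.003 z [-0.003 -0.    -1.   ] F -7.1 [-7.2 -1.   9.4]
clock: 8.88
position: [0.627, 0.0929, 0.0614]
ee_rot: [3.139, -0.108, -0.004]
force: [-6.0, 0.1, 9.1]
width: 0.007
gripper_force: 4.4
t 8.88 tcp hinge frame mm: x 81.3 y -1.8 tipz 50.4 tool yaw err 0.003 z [-0.003 -0.    -1.   ] F -6.0 [-6.   0.1  9.1]
```

```bash
python3 -m pendant '[0.002,0,0,0,0,0,0, 0.002,0,0,0,0,0,0, 0.002,0,0,0,0,0,0, 0.002,0,0,0,0,0,0, 0.002,0,0,0,0,0,0, 0,0,0,0,0,0,0]'; python3 st.py;  python3 -m pendant '[0.001,0,0,0,0,0,0, 0.001,0,0,0,0,0,0, 0.001,0,0,0,0,0,0,0,0,0,0,0,0,0]'; python3 st.py
```

```text
clock: 9.62
position: [0.6373, 0.0922, 0.0614]
ee_rot: [3.139, -0.108, -0.003]
force: [-4.2, 0.2, 6.6]
width: 0.003
gripper_force: 3.5
t 9.62 tcp hinge frame mm: x 91.6 y -1.8 tipz 50.4 tool yaw err 0.003 z [-0.002 -0.    -1.   ] F -4.2 [-4.2  0.2  6.6]
clock: 10.12
position: [0.6402, 0.092, 0.0613]
ee_rot: [3.139, -0.108, -0.004]
force: [-4.7, -0.6, 6.5]
width: 0.009
gripper_force: 3.4
t 10.12 tcp hinge frame mm: x 94.5 y -1.7 tipz 50.3 tool yaw err 0.003 z [-0.002 -0.    -1.   ] F -4.6 [-4.7 -0.6  6.5]
```

```bash
python3 -m pendant '[0.001,0,0,0,0,0,0, 0.001,0,0,0,0,0,0,0,0,0,0,0,0,0]'; python3 st.py;  python3 -m pendant '[0.001,0,0,0,0,0,0, 0.0005,0,0,0,0,0,0,0,0,0,0,0,0,0]'; python3 st.py
```

```text
clock: 10.5
position: [0.642, 0.0919, 0.0613]
ee_rot: [3.139, -0.108, -0.004]
force: [-4.5, 0.3, 7.1]
width: 0.006
gripper_force: 4.2
t 10.5 tcp hinge frame mm: x 96.4 y -1.7 tipz 50.3 tool yaw err 0.003 z [-0.003 -0.    -1.   ] F -4.5 [-4.5  0.3  7.1]
clock: 10.88
position: [0.6422, 0.0919, 0.061]
ee_rot: [3.139, -0.108, -0.008]
force: [-9.1, 0.7, 7.9]
width: 0.0
gripper_force: 5.6
t 10.88 tcp hinge frame mm: x 96.5 y -1.7 tipz 50.0 tool yaw err 0.003 z [-0.005 -0.001 -1.   ] F -9.2 [-9.1  0.7  7.9]
```

The force rises while the travel stops, so the end stop is reached. Relieving and lifting off, then a check.

```bash
python3 -m pendant '[-0.0015,0,-0.001,0,0,0,0, 0,0,-0.002,0,0,0,0, -0.001,0,-0.01,0,0,0,0, 0,0,-0.03,0,0,0,0, -0.02,0,-0.04,0,0,0,0, -0.04,0,-0.02,0,0,0,0, 0,0,0,0,0,0,0,0,0,0,0,0,0,0]'
python3 - <<'E'
from st import *
s=st();w=get_image('wrist');t=get_image('scene')
cv2.imwrite('pics/w5.png',np.hstack([w[:,80:480],np.vstack([cv2.resize(t[110:260,240:390],(400,400)),np.zeros((20,400,3),np.uint8)])])[:,:,::-1])
E
```

```text
clock: 11.88
position: [0.5836, 0.0954, 0.1648]
ee_rot: [3.14, -0.11, 0.003]
force: [0.5, 0.5, -0.5]
width: 0.003
gripper_force: 0.0
t 11.88 tcp hinge frame mm: x 37.9 y -2.4 tipz 153.8 tool yaw err 0.002 z [ 0.002 -0.    -1.   ] F 0.5 [ 0.5  0.5 -0.5]
```

View pics/w5.png

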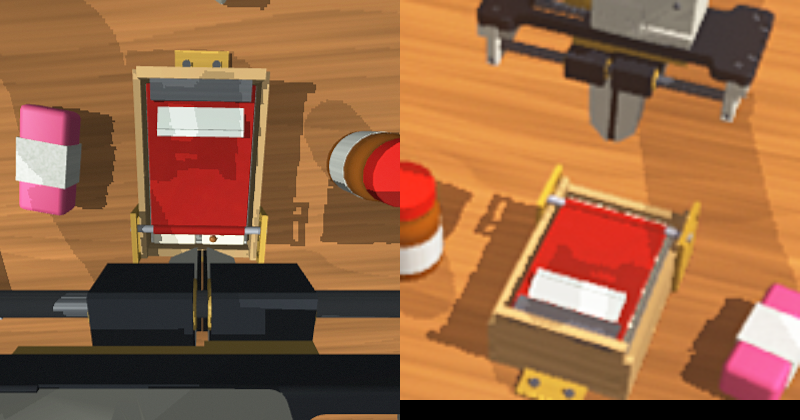

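The flap lies flat and untouched. Its edge is under the dark lip (wrist-crop v≈100), the ridge at (200,121) is close to the lip, and the bystanders are in place.

```bash
python3 -c "from cell import *;print(sign_off())"
```

```text
the job is handed in; nothing more can be done
None
```

The nougat box is closed: the flap lies flat, was pushed to its end stop beneath the steel lip and stayed there after I let go. The bystanders were not touched, and I handed the job in at about 12 s. The hand-in returned no verdict.

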